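# Unplug the probe and hold the biscuit warmer's sprung lid at its red mark

### The arm

A 7-joint arm with a two-finger parallel gripper is mounted at the origin on the work surface. World frame = base frame: x ahead of the robot, y to its left, z up, the work surface at z = 0. Lengths are in m, angles in rad, forces in N, time in s.
With the tool pointing down it reaches from about 0.35 to 0.9 m from the base axis. Payload 19.9 kg.
Tool frame: the origin (TCP) lies at the very end of the fingers, on their centre line; the grasp point (between the pads) lies 19 mm behind it; z points along the fingers, x is the direction in which the jaws open and shut, and the axes are right-handed (so a half turn about z gives the same grasp; the last joint's range is limited). The gripper opens to 94 mm and grips with 3 to 60 N. Pads are 16 mm wide; open, the fingers measure 119 mm over their backs; the gripper's body (75 mm by 177 mm) begins 78 mm behind the grasp point.
Start: joints at [1.145, 0.417, -0.01, 1.614, 0.005, 1.111, -0.053], TCP at [0.234, -0.58, 0.205] pointing down, gripper open.
Joint ranges: [-2.81, 2.81], [-0.39, 2.02], [-1.27, 1.25], [0.06, 2.57], [-1.19, 4.33], [0.19, 2], [-2.82, 2.82]. Speed limits (rad/s): [1.89, 1.89, 2.39, 2.39, 3.01, 3.01, 3.01].

### API

Orientations are given as a unit quaternion [w, x, y, z].
In Python, from workcell import r gives the robot as it stands. The module is installed in compiled form; this text tells all that it offers.
- The arm moves only by the shell command python3 -m pendant 'ROWS' [OPENING] [FORCE]. ROWS is text: rows parted by semicolons, each of 4 numbers parted by spaces: the shift along the tool's x, y, z in mm, then the turn about the tool's z in degrees. A call has 1 to 20 rows; each row shifts and turns the commanded pose from where the row before left it, along the tool's axes as they then stand; what a row does not reach is not made up. A row lasts 1/8 s, in which the tool goes at most 62.5 mm and 10.7 degrees, less where a joint would pass 70% of its speed; a pose out of reach is approached as far as the arm can. A call with a gripper value outside its range is refused whole. OPENING is the opening, from -1 (shut) to 1 (fully open), set as the call begins (- or left out, the last holds). The fingers move at their own pace and stop on an object; FORCE is the grip in N (left out, the last holds). Time passes only in rows, so rows that do not move let the fingers close. It gives the time, the measured TCP pose, the force and the opening at its end, in the units of the state.
- r.read_state(): the state, without advancing time (a new reading comes with each control period).
- r.camera(name): name is "scene" or "top" or "wrist"; returns a dict with "frame" (400x640x3 uint8, blue, green, red), "fx", "fy", "cx", "cy" (pixels), "rvec" (rotation vector, rad) and "tvec" (3), from world to camera coordinates, as OpenCV has them. Camera axes: x right, y down, z forward; pixel columns grow to the right and rows downward; lengths in m; the calibration is good to about 2 mm. The wrist camera is an equidistant fisheye: a pixel r from the principal point sees the ray r / f radians off the axis. A picture is of the moment at which its call begins. There is no depth.
- r.hand_in(): hands the job in, once; it reports no verdict.
The state is a dict: "time_s": time; "joint_pos": joint angles; "qvel": joint speeds; "effort": joint torques, N m; "tool_pos": TCP position; "tool_rot": TCP orientation; "contact_force": force on the tool from outside, world axes, zero at the start; "torque": the same for the moment, N m; "opening": finger opening in m.
Only numpy, scipy, OpenCV 4.12 (cv2) and the standard library are available. Lean on these libraries where they do the work, as an engineer would, in place of code of your own. Each camera call takes 0.05 s, during which the arm holds its last target.

### The job

The iced biscuits drying in the countertop warmer are ready: pull the yellow wireless thermometer probe up out of its click-in port on the warmer's rear deck and stand it, pin down, in the steel rinse pot. Then take the lid by its black bar handle, raise it against its closing spring until the orange pointer stands at the red mark on the side quadrant (not swung wide open), and finish still holding it there, steady, so that a partner can reach in for the biscuits. Leave the rinse pot standing where it is and do not disturb the other things on the table.

Things in the scene. Friction and masses are not known exactly. Their poses are not given: they have to be found in the camera images.
- warmer: Fixed steel countertop warmer, 300 mm deep (x), 260 wide (y), top 150 mm high; origin under its centre, front (controls, lid handle) to its own -x. Front of the top: hinged lid; rear 107 mm: fixed deck. On its left side (+y, 131 to 139 mm from the middle) a white quadrant of 90 mm radius stands round the hinge axis, up to 235 mm high, ticks every 10 degrees, one broad red mark at 40.
- probe_port (a point): Centre of the top face of the black port block, 44 mm square, on the rear deck 85 mm behind the warmer's centre, 170 mm above the table. A 16 mm round hole goes down through it; two sprung balls inside click into the probe's groove.
- probe_head (a point): Centre of the yellow head of a loose probe (about 60 g, 133 mm long), upright in the port at the start. Head 22 x 22 x 48 mm tall, its z axis along the probe, away from the pin, x and y square to the flat sides. The head rests on the port block; below it a 13 mm grooved collar, then a 5 mm pin. Pulling up takes up to about 10 N over the first 10 mm, the click is over by 20 mm; the tip is out after 85 mm.
- probe_tip (a point): Tip of the probe's pin, 109 mm below the centre of its head; same axes.
- rinse_pot: Loose open steel pot, about 320 g, upright round cylinder 80 mm across (84 at the rolled rim), 74 mm inside, 85 mm tall, inner floor 5 mm up; origin at the centre of its underside. It may stand left or right of the warmer. The probe, pin down in it, may lean against its rim.
- lid (a joint): Lid angle, rad: 0 shut, growing as the front edge lifts, stop at 1.4. The red mark is at 0.698. Spring (0.5 N m shut, 1.2 at the mark) and the 450 g lid's weight pull it shut from any angle: about 6 N upward at the handle starts it; at the mark it takes about 9 N square to the handle's arm, or 16 N straight up. It never stays up by itself.
- lid_handle (a point): Centre of the lid's handle: black round bar, 14 mm diameter, 130 mm long, along the warmer's y, on two posts (110 mm clear between). Shut: 125 mm in front of the warmer's centre, 202 mm above the table, 33 mm clear under the bar. It is 165 mm in front of and 50 mm above the hinge axis, and turns with the lid.
- lid_hinge (a point): Middle of the lid's hinge axis, 40 mm behind the warmer's centre, 152 mm above the table; the axis runs along the warmer's y.
- lid_pointer (a point): Tip of the orange pointer on the left side of the lid, 94 mm from the hinge axis, 135 mm to the left of the middle; it sweeps along the quadrant's rim as the lid lifts.
- red_mark (a point): Outer end of the red mark on the quadrant, 90 mm from the hinge axis, 135 mm to the left of the middle.
- sprinkle_jar: Bystander: loose clear jar with red cap, 68 mm across, 85 mm tall, origin under its centre; may change places with the rinse pot.
- mixing_bowl: Bystander: loose steel bowl, 220 mm across, 100 mm tall, origin under its centre.
- sugar_shaker: Bystander: loose aluminium shaker, 68 mm across, 114 mm tall, origin under its centre.
- biscuit_plate: Bystander: loose white plate with iced biscuits, 200 mm across, 20 mm tall, origin under its centre.
- biscuit_cutter: Bystander: loose copper ring cutter, 60 mm across, 22 mm tall, origin under its centre.
- spoon: Bystander: loose steel spoon lying flat, 180 mm long along its x.
- mug: Bystander: loose blue mug, 80 mm across, 95 mm tall, origin under its centre.

How it is judged:
By the outcome, as a careful person would: the job done as asked, in the order asked, and still so for the second after the job is handed in, while the arm keeps its last pose, push and grip.
It also fails if it takes over 59 s, if anything falls off the work surface, if the arm or the gripper's body presses on something with over 40 N, if the wrist force passes 120 N, or if a joint passes its speed limit or range.

## Working session

There is one attempt and no reset: what is moved stays moved. The work goes in short steps, Python scripts to look and compute and a shell command to move; the robot and the scene stay as the last step left them, time stands still between calls to the robot, and variables do not carry over. Pictures are saved under pics/ and viewed, and the job is handed in when it is done.

```bash
ls; mkdir -p pics; python3 - <<'E'
from workcell import r
import cv2
s=r.read_state(); print(s)
for n in ["scene","top","wrist"]:
    c=r.camera(n); cv2.imwrite(f"pics/{n}0.png",c["frame"]); print(n,c["fx"],c["fy"],c["cx"],c["cy"],c["rvec"],c["tvec"])
E
```

```text
pics
{'time_s': 0.0, 'joint_pos': array([ 1.14549853,  0.417945  , -0.01029824,  1.61413273,  0.00474257,
        1.11072776, -0.05300755]), 'qvel': array([ 4.67228767e-05, -1.13456810e-04, -3.06636381e-05,  2.15054974e-03,
       -1.13621733e-03,  6.23959998e-04,  3.38272410e-03]), 'effort': array([ 1.22124766e-03, -8.51242876e+01,  6.39268421e-01, -4.25985181e+01,
       -4.87244292e-02,  1.84579496e-02,  5.25324629e-05]), 'tool_pos': array([ 0.23386562, -0.57920374,  0.20486084]), 'tool_rot': array([-2.77080795e-04,  8.28992813e-01, -5.59258940e-01, -5.26952051e-04]), 'contact_force': array([ 0.37110472,  0.07893923, -1.17896296]), 'torque': array([ 0.04433853, -0.019335  ,  0.00633248]), 'opening': 0.09433364634999104}
scene 460.9147151485451 460.9147151485451 313.34456145843427 193.09200804113786 [ 1.97017204  1.12859878 -0.53552973] [-0.25002836 -0.14215653  1.92054218]
top 386.4577275810635 386.4577275810635 322.2170122572129 197.42038693503181 [ 2.13213188 -2.19568278  0.10235271] [0.01651118 0.52003493 1.35907326]
wrist 309.70691628693146 309.70691628693146 321.23048072985307 202.05107597701289 [-2.41492369  1.62758542  0.22137374] [-0.62428886 -0.02767026  0.39027427]
```

View pics/scene0.png

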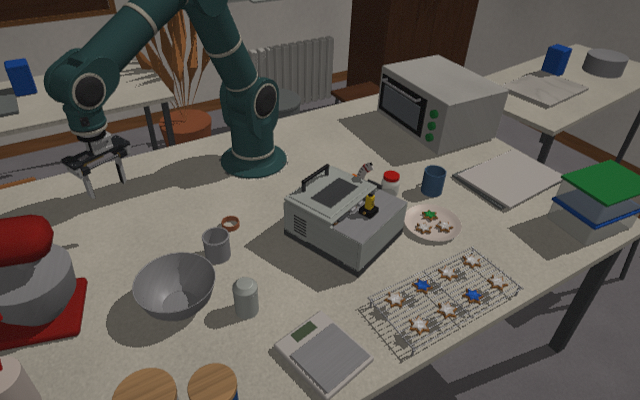

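View pics/top0.png

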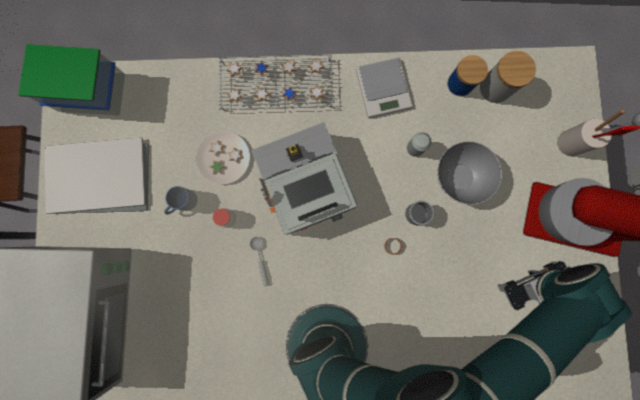

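View pics/wrist0.png

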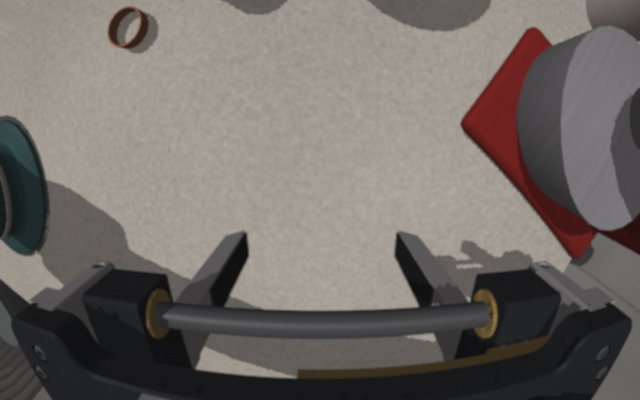

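The top view has +x up and -y to the right. The warmer is at about (305,180) and its yellow probe at (293,152). The rinse pot is at (420,213), to the right of the warmer, with the jar at (223,217), bowl at (470,172), shaker at (418,145) and cutter at (395,246). Next I'll measure these.

```bash
cat > h.py <<'E'
import numpy as np, cv2
from workcell import r
def cam(n):
    c=r.camera(n); c["K"]=np.array([[c["fx"],0,c["cx"]],[0,c["fy"],c["cy"]],[0,0,1]]); c["R"]=cv2.Rodrigues(np.array(c["rvec"]))[0]; c["t"]=np.array(c["tvec"]).ravel(); c["o"]=-c["R"].T@c["t"]; c["n"]=n; return c
def ray(c,u,v):
    if c["n"]=="wrist":
        d=np.array([u-c["cx"],v-c["cy"]]); rr=np.hypot(*d); th=rr/c["fx"]; k=np.r_[d/max(rr,1e-9)*np.sin(th),np.cos(th)]
    else: k=np.linalg.inv(c["K"])@[u,v,1]
    k=c["R"].T@k; return k/np.linalg.norm(k)
def plane(c,u,v,z):
    k=ray(c,u,v); return c["o"]+k*(z-c["o"][2])/k[2]
def tri(cs,uvs):
    A=0;b=0
    for c,uv in zip(cs,uvs):
        k=ray(c,*uv); P=np.eye(3)-np.outer(k,k); A=A+P; b=b+P@c["o"]
    x=np.linalg.solve(A,b); return x,[np.linalg.norm((np.eye(3)-np.outer(ray(c,*uv),ray(c,*uv)))@(x-c["o"])) for c,uv in zip(cs,uvs)]
def proj(c,X):
    p=c["R"]@np.array(X)+c["t"]
    if c["n"]=="wrist":
        rho=np.hypot(p[0],p[1]); th=np.arctan2(rho,p[2]); return np.array([c["cx"],c["cy"]])+c["fx"]*th*p[:2]/rho
    return (c["K"]@p)[:2]/p[2]
def mask(f,lo,hi,roi):
    h=cv2.cvtColor(f,cv2.COLOR_BGR2HSV); m=cv2.inRange(h,np.array(lo),np.array(hi)); z=np.zeros_like(m); x0,y0,x1,y1=roi; z[y0:y1,x0:x1]=m[y0:y1,x0:x1]; return z
def blobs(m,mn=4):
    n,l,s,c=cv2.connectedComponentsWithStats(m); return [(np.round(c[i],1).tolist(),s[i].tolist()) for i in range(1,n) if s[i][4]>=mn]
E
python3 - <<'E'
from h import *
T=cam("top");S=cam("scene")
for n,c,roi in (("top",T,(240,110,370,240)),("scene",S,(270,150,420,275))):
    x0,y0,x1,y1=roi
    cv2.imwrite(f"pics/z_{n}.png",cv2.resize(c["frame"][y0:y1,x0:x1],None,fx=(5 if n=="scene" else 4.5),fy=(4.5),interpolation=cv2.INTER_CUBIC))
    print(n,"yellow",blobs(mask(c["frame"],(20,120,60),(35,255,255),roi)),"orange",blobs(mask(c["frame"],(5,150,80),(18,255,255),roi)),"red",blobs(mask(c["frame"],(0,150,60),(4,255,255),roi)))
x0,y0,x1,y1=(380,120,510,270)
cv2.imwrite("pics/z_top2.png",cv2.resize(T["frame"][y0:y1,x0:x1],None,fx=4,fy=4,interpolation=cv2.INTER_CUBIC))
E
```

```text
top yellow [([292.7, 149.7], [289, 145, 8, 9, 42])] orange [([272.3, 209.1], [271, 207, 4, 5, 14])] red []
scene yellow [([369.2, 201.9], [365, 195, 10, 15, 116])] orange [([354.4, 174.6], [353, 174, 4, 2, 5])] red [([391.0, 175.9], [384, 171, 15, 11, 141])]
```

View pics/z_top.png

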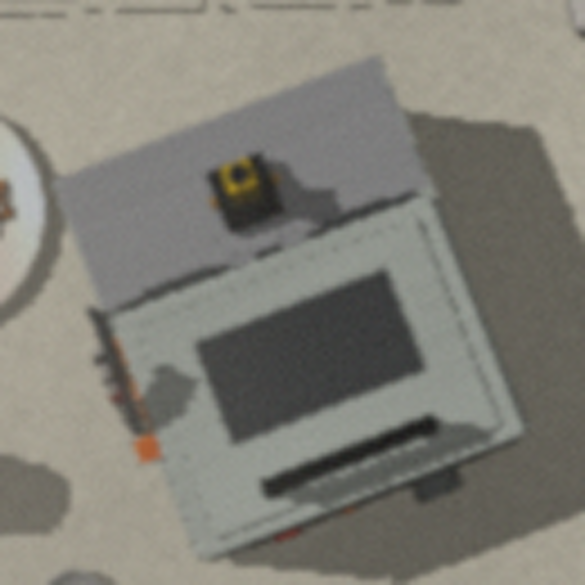

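View pics/z_scene.png

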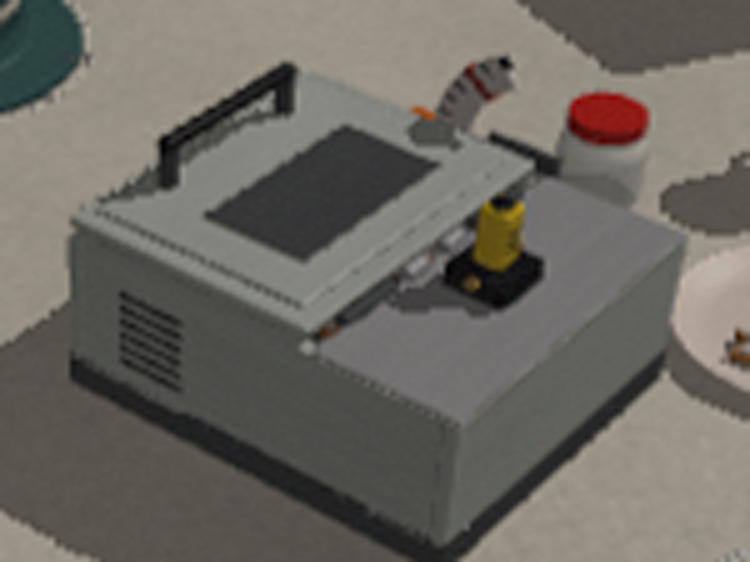

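View pics/z_top2.png

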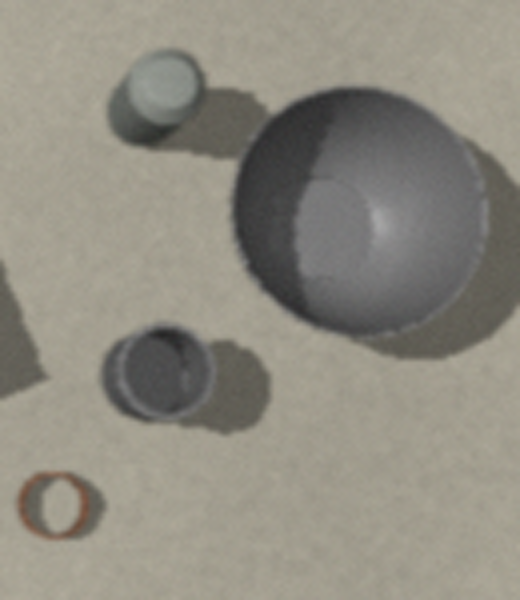

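```bash
python3 - <<'E'
from h import *
T=cam("top");S=cam("scene")
a=plane(T,299.5,218.7,.204);b=plane(T,336.7,204.4,.204); print("handle",a,b,(a+b)/2,np.linalg.norm(a-b)); d=a-b; yaw=np.arctan2(d[1],d[0])-np.pi/2; print("yaw",np.degrees(yaw))
# box top corners z=.15: rear-left zoom(58,180), rear-right(380,58)
L=plane(T,240+58/4.5,110+180/4.5,.15);R=plane(T,240+380/4.5,110+58/4.5,.15);d=L-R;print(L,R,np.linalg.norm(d),np.degrees(np.arctan2(d[1],d[0]))-90)
h=plane(T,293.3,149.5,.218);print("head top",h, "tri", tri([T,S],[(293.0,149.7),(369.2,201.9)]))
# scene head top centre
print("head scene top", plane(S,270+500/5,150+208/4.5,.218))
yaw=np.arctan2(d[1],d[0])-np.pi/2; x=np.array([np.cos(yaw),np.sin(yaw)])
print("centre from head",h[:2]-.085*x,"from handle",((a+b)/2)[:2]+.125*x,"from rear",((L+R)/2)[:2]-.15*x)
print("pot",plane(T,421.3,212.8,.085), plane(S,216,235,.085))
m=mask(T["frame"],(0,0,0),(180,255,255),(395,190,450,235))
for n,u,v,z in(("jar",223,217,.085),("shaker",380+165/4,120+87/4,.114),("bowl",380+360/4,120+211/4,.1),("cutter",394.5,246,.022),("mug",177,198,.095)): print(n,plane(T,u,v,z))
q=r.read_state();from scipy.spatial.transform import Rotation as Ro
w=q["tool_rot"];print(Ro.from_quat([w[1],w[2],w[3],w[0]]).as_matrix())
E
```

```text
handle [0.43751548 0.07247265 0.204     ] [ 0.47868334 -0.04458885  0.204     ] [0.45809941 0.0139419  0.204     ] 0.12408943622120171
yaw 19.37560964091877
[0.6723458  0.22548241 0.15      ] [ 0.75691272 -0.01429009  0.15      ] 0.2542487216401702 19.427568211774783
head top [0.65399544 0.08601446 0.218     ] tri (array([0.65965945, 0.08866694, 0.18923836]), [np.float64(0.0007365821492409561), np.float64(0.0007365821492409692)])
head scene top [0.66676292 0.0820439  0.218     ]
centre from head [0.57383511 0.05774219] from handle [0.57598225 0.05551877] from rear [0.57316985 0.05570392]
pot [ 0.45141917 -0.33563697  0.085     ] [ 0.45777804 -0.3351006   0.085     ]
jar [0.45700996 0.34259655 0.085     ]
shaker [ 0.69148979 -0.34164106  0.114     ]
bowl [ 0.58208807 -0.50479855  0.1       ]
cutter [ 0.34001854 -0.24996996  0.022     ]
mug [0.52609507 0.49756839 0.095     ]
[[ 3.74429196e-01 -9.27255500e-01 -1.22658083e-04]
 [-9.27255457e-01 -3.74429216e-01  2.82260552e-04]
 [-3.07654420e-04  8.04878493e-06 -9.99999953e-01]]
```

```bash
python3 -m pendant '0 0 -40 0;0 0 -40 0;-32 -45 -30 0;-32 -45 0 0;-32 -45 0 0;-32 -45 0 0;-32 -45 0 0;-32 -45 0 0;-32 -45 0 0;-32 -45 0 0;-32 -45 0 0;-32 -45 0 0;-32 -45 0 0;-32 -45 0 0;-32 -45 0 0;-32 -45 0 0;-10 -9 0 2.6;0 0 0 0;0 0 0 0'
python3 - <<'E'
from h import *
W=cam("wrist");cv2.imwrite("pics/w1.png",W["frame"])
S=cam("scene");cv2.imwrite("pics/s1.png",S["frame"])
from scipy.spatial.transform import Rotation as Ro
q=r.read_state();w=q["tool_rot"];M=Ro.from_quat([w[1],w[2],w[3],w[0]]).as_matrix()
print(q["tool_pos"],q["joint_pos"],np.degrees(np.arctan2(M[1,0],M[0,0])), M.T@(np.array([.6545,.085,.181])-q["tool_pos"]))
print("exp head top px",proj(W,[.6545,.085,.218]))
E
```

```text
time_s: 2.72
tool_pos: [0.6548, 0.083, 0.3154]
tool_rot: [0.0, 0.816, -0.578, 0.0]
contact_force: [-0.2, -1.1, 0.2]
opening: 0.0941
[0.65476002 0.08285742 0.31556102] [ 0.13881828  0.44464563 -0.45477937  1.36236828  0.19422674  1.3781985
 -1.547765  ] -70.66229218421485 [-0.00217697 -0.0004443   0.13455998]
exp head top px [319.1394168  203.19356538]
```

View pics/w1.png

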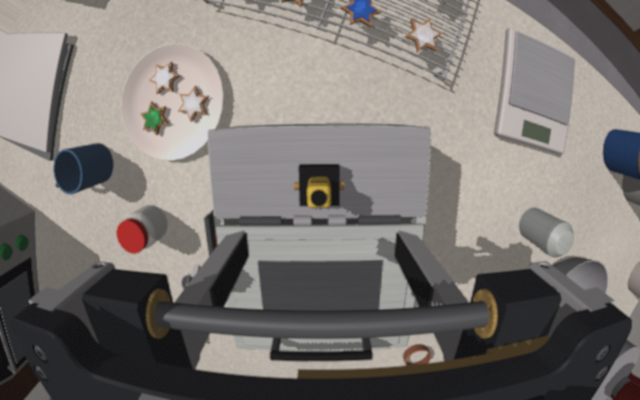

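```bash
python3 - <<'E'
from h import *
W=cam("wrist");f=W["frame"][150:230,270:370]
cv2.imwrite("pics/w1z.png",cv2.resize(f,None,fx=7,fy=7,interpolation=cv2.INTER_CUBIC))
print(W["o"])
for v in (190,197,200): print(plane(W,319,v,.218))
print(blobs(mask(W["frame"],(20,120,60),(35,255,255),(270,150,370,230))))
E
```

```text
[0.72742395 0.10841244 0.49332947]
[0.66626175 0.08909717 0.218     ]
[0.66003518 0.0869197  0.218     ]
[0.65734477 0.08597907 0.218     ]
[([317.9, 190.1], [306, 176, 25, 32, 555])]
```

View pics/w1z.png

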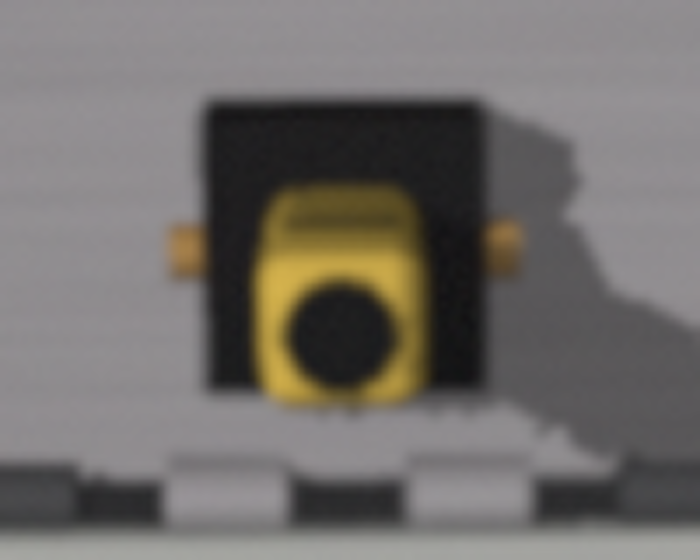

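View pics/s1.png

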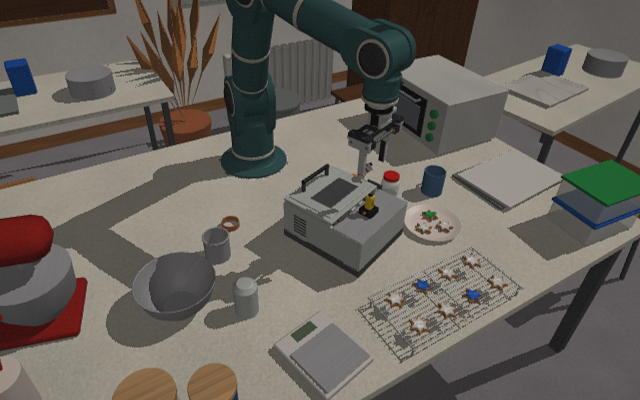

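```bash
python3 - <<'E'
from h import *
W=cam("wrist")
print(plane(W,270+344/7,150+246/7,.170))
h=np.array([.6595,.0868,.181]);from scipy.spatial.transform import Rotation as Ro
q=r.read_state();w=q["tool_rot"];M=Ro.from_quat([w[1],w[2],w[3],w[0]]).as_matrix()
print(M.T@(h-q["tool_pos"])*1000)
E
```

```text
[0.66069741 0.08750259 0.17      ]
[ -1.89862711  -5.58113287 134.58422469]
```

```bash
python3 -m pendant '-2 -6 30 0;0 0 40 0;0 0 30 0;0 0 20 0;0 0 12 0;0 0 0 0' && python3 -m pendant '0 0 0 0;0 0 0 0;0 0 0 0;0 0 0 0' -1 35
python3 - <<'E'
from h import *
W=cam("wrist");cv2.imwrite("pics/w2.png",W["frame"]);S=cam("scene");cv2.imwrite("pics/s2.png",cv2.resize(S["frame"][80:280,270:450],None,fx=3,fy=3))
E
```

```text
time_s: 3.68
tool_pos: [0.6598, 0.088, 0.1832]
tool_rot: [0.0, 0.816, -0.578, -0.0]
contact_force: [0.2, -0.9, -0.3]
opening: 0.0939
time_s: 4.18
tool_pos: [0.66, 0.0881, 0.1835]
tool_rot: [-0.0, 0.816, -0.578, 0.0]
contact_force: [0.2, -0.7, -0.7]
opening: 0.0574
```

View pics/w2.png

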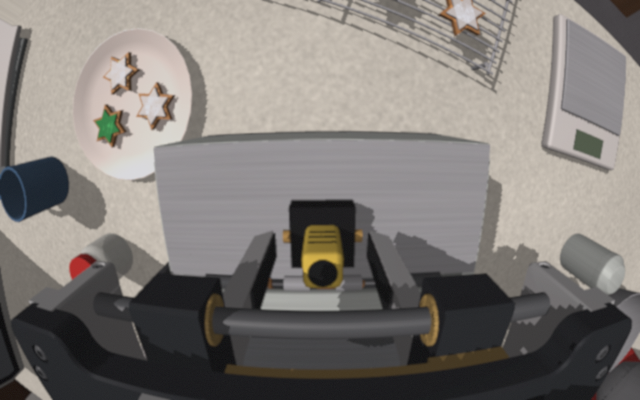

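View pics/s2.png

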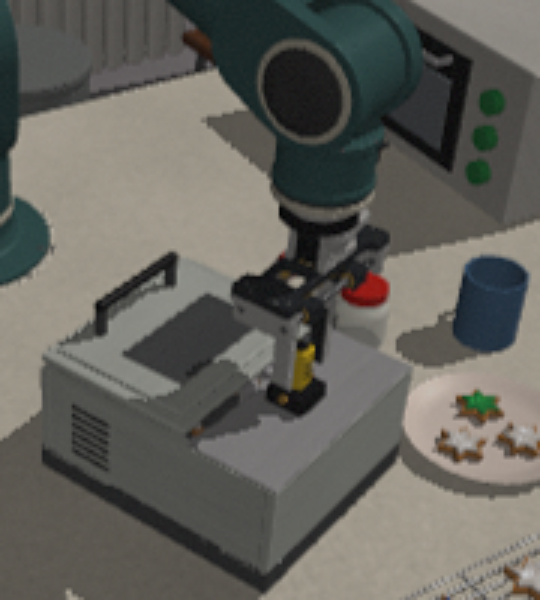

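The yellow head is centred between the closing fingers at (323,262). I'll let them close fully.

```bash
python3 -m pendant '0 0 0 0;0 0 0 0;0 0 0 0;0 0 0 0;0 0 0 0;0 0 0 0;0 0 0 0'
python3 - <<'E'
from h import *
W=cam("wrist");cv2.imwrite("pics/w3.png",W["frame"]);print(r.read_state()["opening"],r.read_state()["tool_pos"])
E
```

```text
time_s: 5.15
tool_pos: [0.6599, 0.0879, 0.1833]
tool_rot: [0.0, 0.816, -0.578, -0.0]
contact_force: [0.2, -2.5, 0.9]
opening: 0.022
0.02166995076638291 [0.65989527 0.08796915 0.18330122]
```

View pics/w3.png

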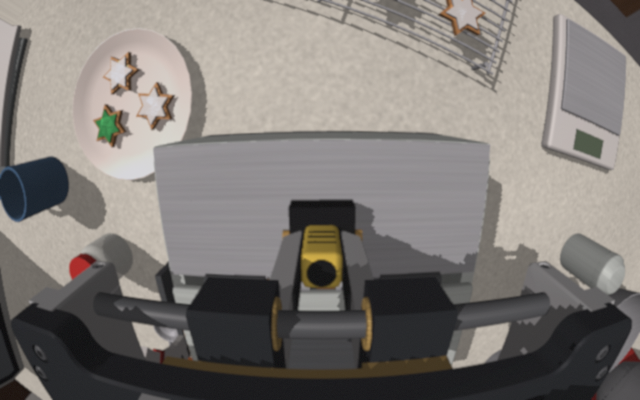

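The pads have closed on the head at 22 mm, which matches its width. Now I'll pull it up.

```bash
python3 -m pendant '0 0 -3 0;0 0 -3 0;0 0 -4 0;0 0 -5 0;0 0 -5 0;0 0 -10 0;0 0 -20 0;0 0 -30 0;0 0 -30 0;0 0 -20 0;0 0 0 0' - 40
python3 - <<'E'
from h import *
W=cam("wrist");cv2.imwrite("pics/w4.png",W["frame"]);S=cam("scene");cv2.imwrite("pics/s4.png",cv2.resize(S["frame"][50:280,200:450],None,fx=3,fy=2.6))
s=r.read_state();print(s["opening"],s["tool_pos"])
E
```

```text
time_s: 6.58
tool_pos: [0.6605, 0.0885, 0.3159]
tool_rot: [-0.001, 0.816, -0.578, 0.001]
contact_force: [-0.8, 0.2, -1.5]
opening: 0.0218
0.02188554974324117 [0.65969993 0.08809457 0.31317747]
```

View pics/s4.png

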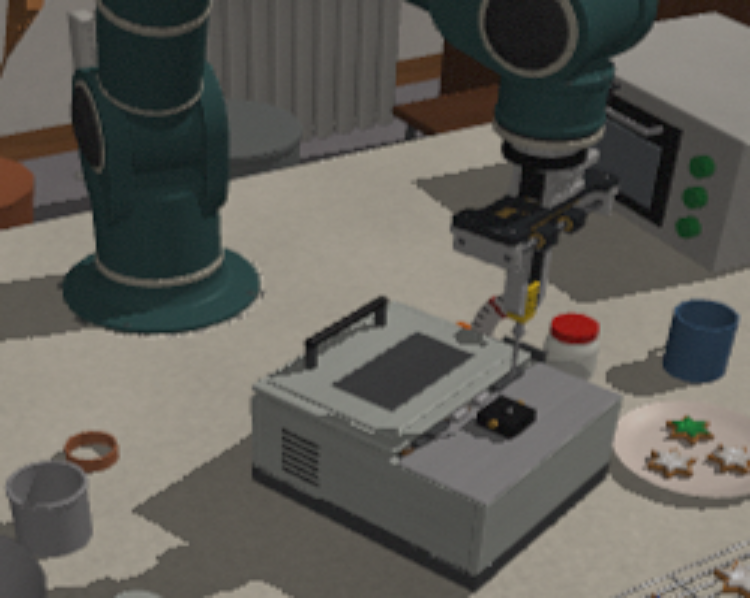

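The scene view shows the probe out of the port, hanging in the gripper with its tip near (515,355) in the zoomed picture. I'll carry it over to the pot.

```bash
python3 -m pendant '18 18 0 0;30 30 0 0;36 36 0 0;36 36 0 0;36 36 0 0;36 36 0 0;36 36 0 0;36 36 0 0;36 36 0 0;20 20 0 0;11 13 0 0;0 0 0 0;0 0 0 0'
python3 - <<'E'
from h import *
W=cam("wrist");cv2.imwrite("pics/w5.png",W["frame"]);S=cam("scene");cv2.imwrite("pics/s5.png",cv2.resize(S["frame"][100:300,120:320],None,fx=4,fy=3))
T=cam("top");cv2.imwrite("pics/t5.png",cv2.resize(T["frame"][130:270,350:510],None,fx=4,fy=4))
s=r.read_state();print(s["opening"],s["tool_pos"],proj(W,[.455,-.3355,.085]))
E
```

```text
time_s: 8.3
tool_pos: [0.4564, -0.3334, 0.3132]
tool_rot: [-0.0, 0.817, -0.577, -0.0]
contact_force: [0.4, 0.0, 0.4]
opening: 0.0218
0.02171385255006957 [ 0.45627554 -0.33373347  0.31328685] [322.60412678 178.72731841]
```

View pics/w5.png

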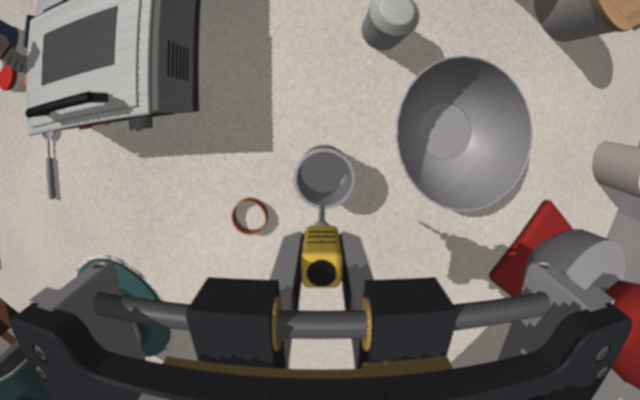

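View pics/s5.png

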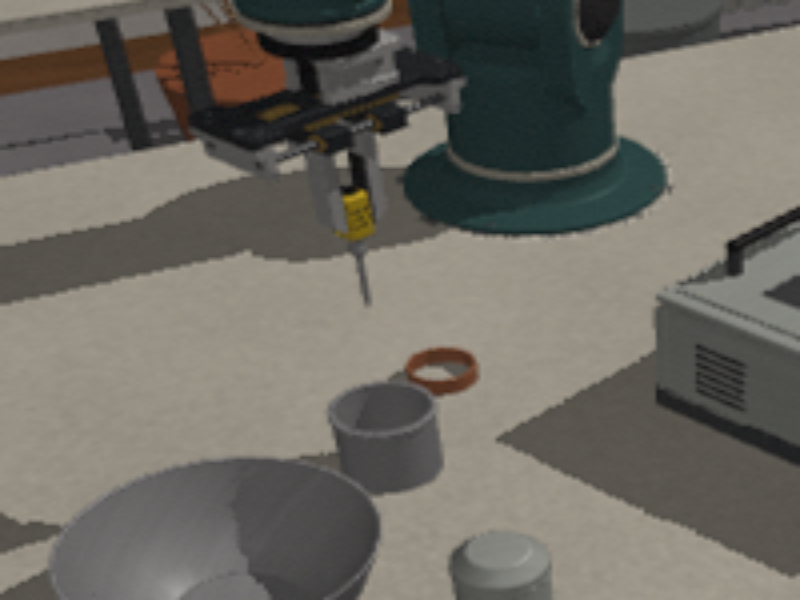

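View pics/t5.png

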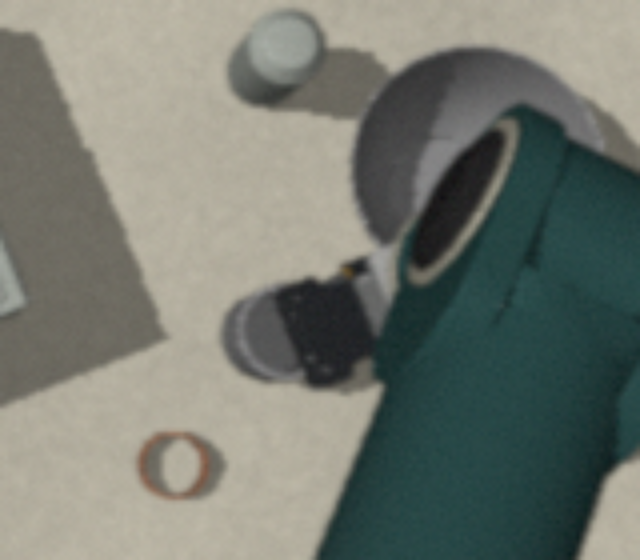

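```bash
python3 - <<'E'
from h import *
W=cam("wrist");S=cam("scene")
p=plane(W,325,176,.085);print("pot",p)
print("tip tri",tri([W,S],[(322,204),(120+367/4,100+303/3)]))
print(proj(W,[.4563,-.3337,.215]),proj(S,[.4563,-.3337,.215]))
from scipy.spatial.transform import Rotation as Ro
q=r.read_state();w=q["tool_rot"];M=Ro.from_quat([w[1],w[2],w[3],w[0]]).as_matrix()
print(M.T@(np.array([.456,-.337,0.1])-q["tool_pos"])*1000)
x0,y0=280,130
cv2.imwrite("pics/w5z.png",cv2.resize(W["frame"][130:300,270:380],None,fx=5,fy=3.5))
E
```

```text
pot [ 0.45941645 -0.33770366  0.085     ]
tip tri (array([ 0.45659288, -0.33379659,  0.2163941 ]), [np.float64(0.000604698732400877), np.float64(0.0006046987324008973)])
[321.33648881 203.37862793] [211.58600508 201.29149876]
[  2.69733829   1.01881969 213.32214303]
```

View pics/w5z.png

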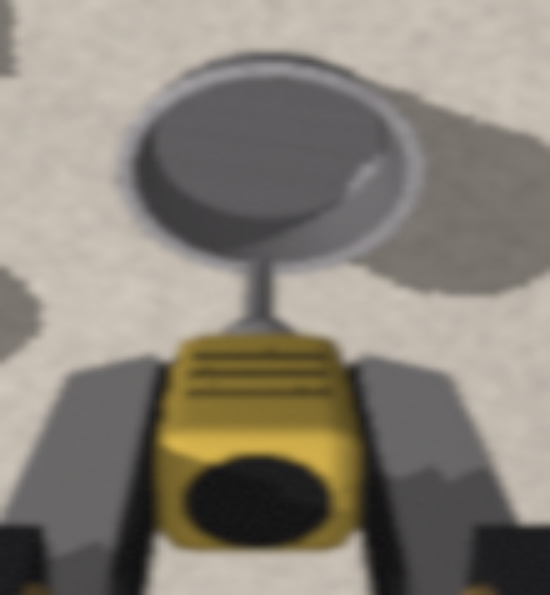

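The tip at (0.4566,-0.3338) is within 4 mm of the pot's axis at about (0.458,-0.337), and the wrist picture shows the pin under the head, pointing into the pot at (324,177). Now I'll lower it.

```bash
python3 -m pendant '3 0 30 0;0 0 40 0;0 0 40 0;0 0 40 0;0 0 30 0;0 0 15 0;0 0 7 0;0 0 3 0;0 0 0 0;0 0 0 0'
python3 - <<'E'
from h import *
W=cam("wrist");cv2.imwrite("pics/w6.png",W["frame"]);S=cam("scene");cv2.imwrite("pics/s6.png",cv2.resize(S["frame"][150:300,120:320],None,fx=4,fy=4))
E
```

```text
time_s: 9.8
tool_pos: [0.4569, -0.3378, 0.1089]
tool_rot: [0.0, 0.816, -0.578, 0.0]
contact_force: [-0.0, -0.4, -0.5]
opening: 0.0221
```

View pics/s6.png

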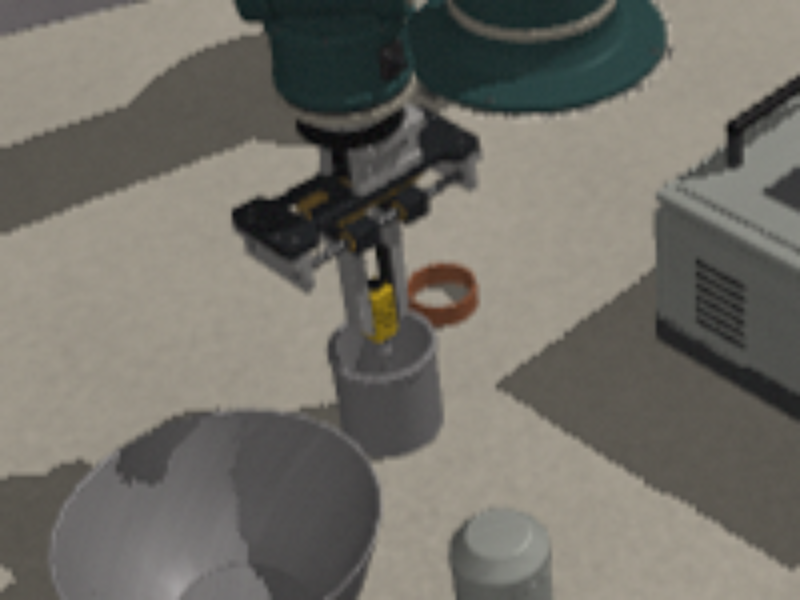

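View pics/w6.png

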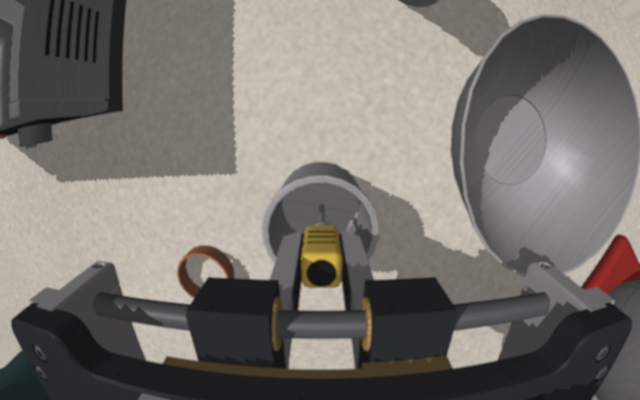

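The pin is inside the pot, which has its rim at (320,222) in the wrist view, and the tip is about 6 mm above the floor. I'll lower it the rest of the way and open.

```bash
python3 -m pendant '0 0 3 0;0 0 2 0;0 0 0 0;0 0 0 0' && python3 -m pendant '0 0 0 0;0 0 0 0;0 0 0 0;0 0 0 0;0 0 0 0;0 0 0 0;0 0 0 0;0 0 0 0;0 0 0 0' 1
python3 - <<'E'
from h import *
W=cam("wrist");cv2.imwrite("pics/w7.png",W["frame"]);S=cam("scene");cv2.imwrite("pics/s7.png",cv2.resize(S["frame"][150:300,120:320],None,fx=4,fy=4))
E
```

```text
time_s: 10.4
tool_pos: [0.4566, -0.3375, 0.1032]
tool_rot: [-0.0, 0.816, -0.578, -0.0]
contact_force: [-0.3, -0.1, -0.4]
opening: 0.0216
time_s: 11.52
tool_pos: [0.4566, -0.3375, 0.1032]
tool_rot: [-0.0, 0.816, -0.578, -0.0]
contact_force: [0.4, 0.6, -0.3]
opening: 0.0941
```

View pics/s7.png

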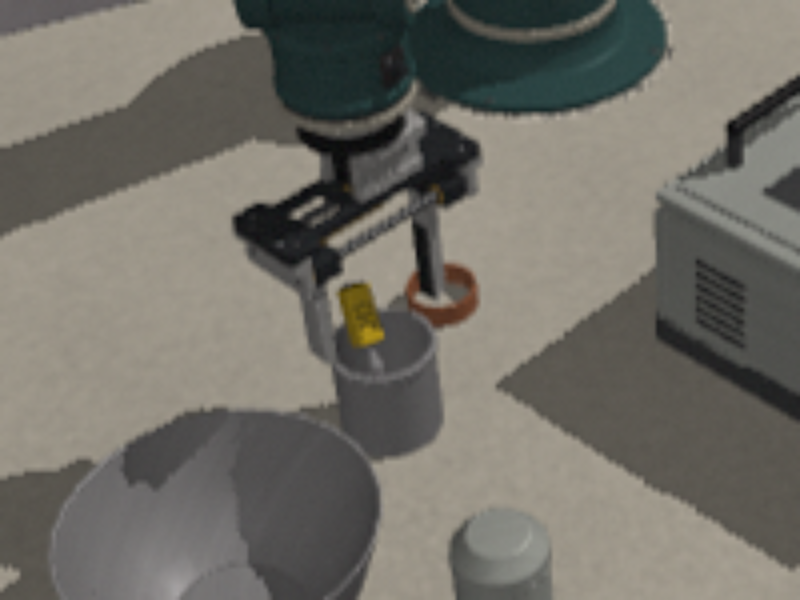

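View pics/w7.png

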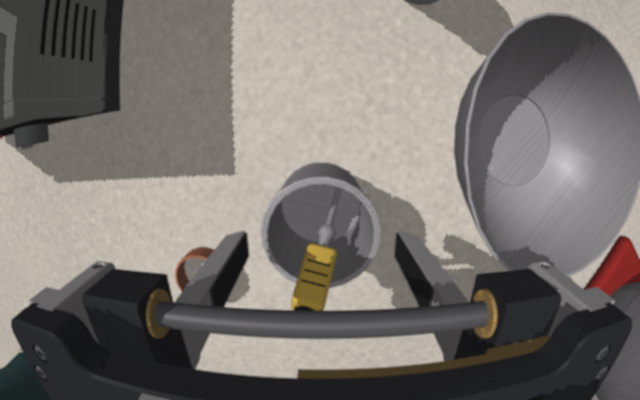

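The probe leans in the pot, clear of the open fingers, with its head at (316,278) in the wrist view. I'll retreat straight up, go to the handle and turn the gripper.

```bash
python3 -m pendant '0 0 -20 0;0 0 -40 0;0 0 -50 0;0 0 -50 0;0 0 -40 0;-47 -17 0 0;-48 -17 0 0;-48 -18 0 0;-48 -18 0 0;-48 -18 0 0;-48 -17 0 0;-46 -17 0 0;0 0 0 0' && python3 -m pendant '0 0 0 -10;0 0 0 -10;0 0 0 -10;0 0 0 -10;0 0 0 -10;0 0 0 -10;0 0 0 -10;0 0 0 -10;0 0 0 -10;0 0 0 0;0 0 0 0'
python3 - <<'E'
from h import *
W=cam("wrist");cv2.imwrite("pics/w8.png",W["frame"]);S=cam("scene");cv2.imwrite("pics/s8.png",S["frame"])
T=cam("top");cv2.imwrite("pics/t8.png",T["frame"])
from scipy.spatial.transform import Rotation as Ro
q=r.read_state();w=q["tool_rot"];M=Ro.from_quat([w[1],w[2],w[3],w[0]]).as_matrix()
print(q["tool_pos"],q["joint_pos"],np.degrees(np.arctan2(M[1,0],M[0,0])))
E
```

```text
time_s: 13.25
tool_pos: [0.461, 0.0204, 0.3036]
tool_rot: [-0.0, 0.818, -0.576, 0.0]
contact_force: [0.2, -0.8, -0.8]
opening: 0.0941
time_s: 14.62
tool_pos: [0.4612, 0.0167, 0.3033]
tool_rot: [-0.0, 0.986, 0.166, -0.0]
contact_force: [-0.3, 0.2, -0.0]
opening: 0.094
[0.46118745 0.01694199 0.30329061] [ 0.47560435  0.05718318 -0.59864746  1.85452293  0.03401116  1.24003971
  0.20284389] 19.261492873549752
```

View pics/w8.png

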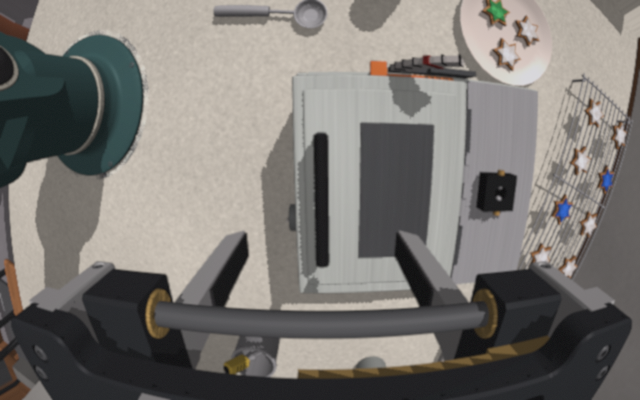

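View pics/s8.png

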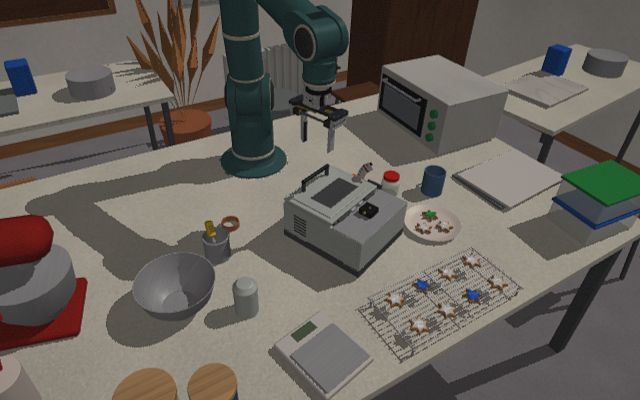

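The wrist view shows the bar from (321,133) to (322,266), parallel to the jaws' normal. The probe is standing in the pot at (210,230) in the scene view.

```bash
python3 - <<'E'
from h import *
W=cam("wrist");T=cam("top")
a=plane(W,321,133,.202);b=plane(W,322,266,.202);c=(a+b)/2;print(a,b,c,np.linalg.norm(a-b))
d=a-b;print("yaw",np.degrees(np.arctan2(d[1],d[0]))-90)
from scipy.spatial.transform import Rotation as Ro
q=r.read_state();w=q["tool_rot"];M=Ro.from_quat([w[1],w[2],w[3],w[0]]).as_matrix()
print(M.T@(c-[0,0,.019]-q["tool_pos"])*1000)
E
```

```text
[0.43971687 0.07790928 0.202     ] [ 0.48387001 -0.04521247  0.202     ] [0.46179344 0.01634841 0.202     ] 0.1307993265247945
yaw 19.728524632208604
[  0.35927034   0.8466179  120.27180572]
```

```bash
python3 -m pendant '0 0 30 0;0 0 40 0;0 0 30 0;0 0 13 0;0 0 5 0;0 0 0 0' && python3 -m pendant '0 0 0 0;0 0 0 0;0 0 0 0;0 0 0 0;0 0 0 0;0 0 0 0;0 0 0 0;0 0 0 0;0 0 0 0;0 0 0 0;0 0 0 0;0 0 0 0' -1 50
python3 - <<'E'
from h import *
W=cam("wrist");cv2.imwrite("pics/w9.png",W["frame"]);S=cam("scene");cv2.imwrite("pics/s9.png",cv2.resize(S["frame"][80:280,250:450],None,fx=3,fy=3))
E
```

```text
time_s: 15.62
tool_pos: [0.4616, 0.0171, 0.1859]
tool_rot: [0.0, 0.986, 0.168, 0.0]
contact_force: [-0.0, -0.6, 1.0]
opening: 0.0942
time_s: 17.12
tool_pos: [0.4611, 0.017, 0.1852]
tool_rot: [-0.0, 0.986, 0.168, -0.0]
contact_force: [-2.1, -0.5, 0.5]
opening: 0.0127
```

View pics/w9.png

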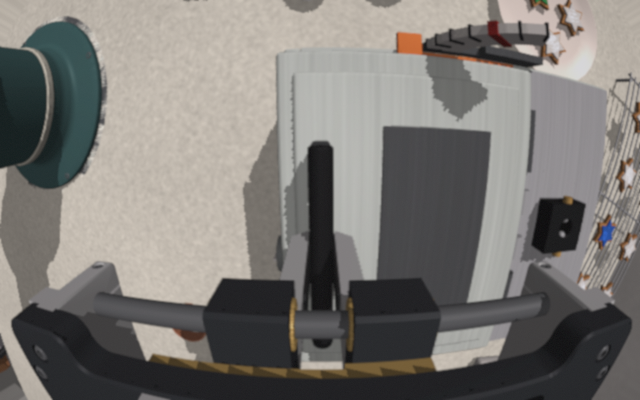

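View pics/s9.png

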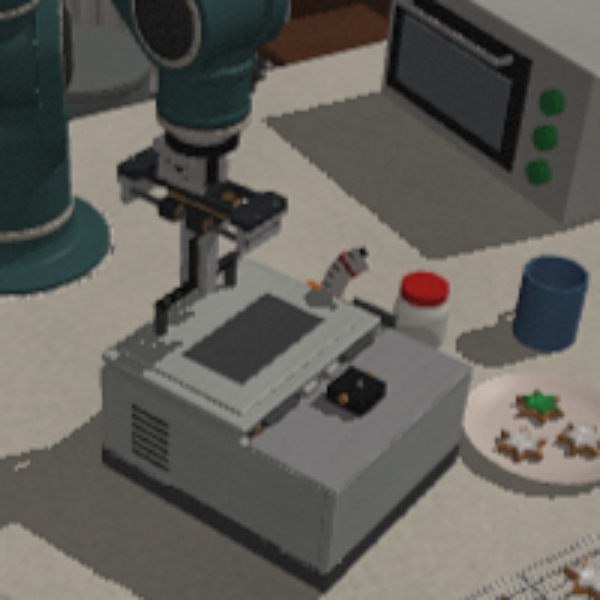

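The fingers have closed round the bar at about 13 mm opening. I'll raise it along the arc, first to about 35°.

```bash
python3 -m pendant '2.2 0 -7.2 0;2.8 0 -7 0;3 0 -6.9 0;3.2 0 -6.8 0;3.5 0 -6.6 0;3.9 0 -6.5 0;4.1 0 -6.3 0;4.4 0 -6.1 0;4.6 0 -5.9 0;4.9 0 -5.8 0;5.1 0 -5.5 0;5.4 0 -5.2 0;5.6 0 -5 0;5.8 0 -4.8 0;0 0 0 0;0 0 0 0;0 0 0 0'
python3 - <<'E'
from h import *
W=cam("wrist");cv2.imwrite("pics/w10.png",W["frame"]);S=cam("scene");cv2.imwrite("pics/s10.png",cv2.resize(S["frame"][80:280,250:450],None,fx=3,fy=3))
T=cam("top");cv2.imwrite("pics/t10.png",cv2.resize(T["frame"][110:240,230:370],None,fx=4,fy=4))
print(r.read_state()["contact_force"])
E
```

```text
time_s: 19.35
tool_pos: [0.5135, 0.0359, 0.2722]
tool_rot: [0.001, 0.986, 0.168, -0.003]
contact_force: [-38.4, -7.7, 30.6]
opening: 0.0127
[-37.98591776  -6.56035011  31.44792025]
```

View pics/w10.png

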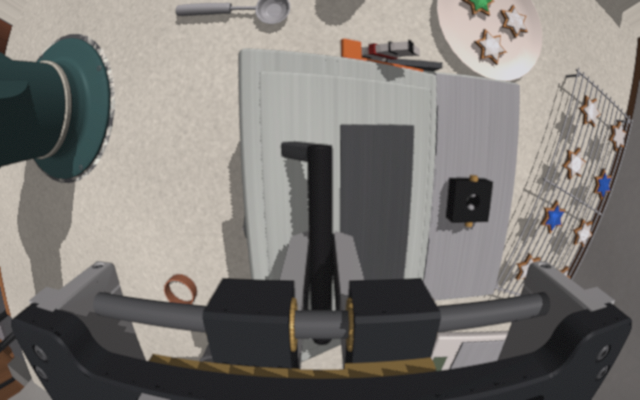

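View pics/s10.png

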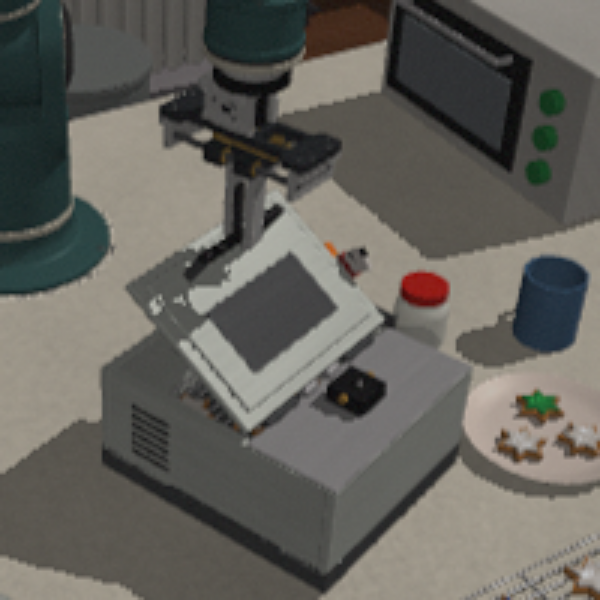

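View pics/t10.png

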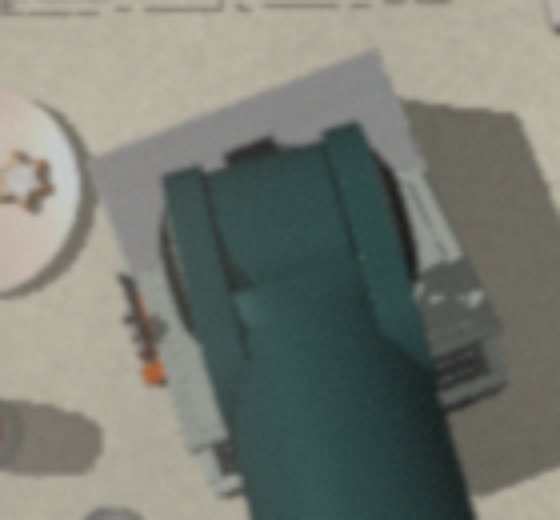

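The lid is up and the pointer, at (351,48) in the wrist view, is short of the red mark at about (378,48). The wrist force has a radial part of about 48 N, so my arc is running slightly inside the handle's true one. I'll ease outward along the radius.

```bash
python3 -m pendant '-0.6 0 -0.8 0;-0.6 0 -0.8 0;0 0 0 0;0 0 0 0'; python3 -m pendant '-0.6 0 -0.8 0;-0.3 0 -0.4 0;0 0 0 0;0 0 0 0'
python3 - <<'E'
from h import *
W=cam("wrist");S=cam("scene")
cv2.imwrite("pics/w11.png",cv2.resize(W["frame"][20:90,310:460],None,fx=5,fy=5,interpolation=cv2.INTER_CUBIC));cv2.imwrite("pics/s11.png",cv2.resize(S["frame"][150:190,340:390],None,fx=10,fy=10,interpolation=cv2.INTER_CUBIC))
s=r.read_state();print(s["contact_force"],s["tool_pos"],s["opening"])
# predicted positions of pointer over angles. warmer yaw 19.5, centre
yaw=np.radians(19.5);X=np.array([np.cos(yaw),np.sin(yaw),0]);Y=np.array([-X[1],X[0],0])
C=np.array([.4618,.0163,0])+.125*X; H=C-.04*X+[0,0,.152];print("C",C)
mk=H+.135*Y+.09*(-np.cos(.698)*X+np.sin(.698)*np.array([0,0,1])); print("mark W,S",proj(W,mk),proj(S,mk))
for a in (30,34,38,40,42): 
    p=H+.135*Y+.094*(-np.cos(np.radians(a))*X+np.sin(np.radians(a))*np.array([0,0,1])); print(a,proj(W,p),proj(S,p))
E
```

```text
time_s: 20.0
tool_pos: [0.5137, 0.036, 0.2727]
tool_rot: [0.0, 0.986, 0.168, -0.002]
contact_force: [-15.7, -2.5, 2.7]
opening: 0.0127
time_s: 20.5
tool_pos: [0.5143, 0.0361, 0.2734]
tool_rot: [-0.0, 0.986, 0.169, -0.0]
contact_force: [-2.3, 3.8, -14.4]
opening: 0.0126
[  1.58993226   5.18217416 -18.0231803 ] [0.51449448 0.03622701 0.27373364] 0.012589211618408301
C [0.57963019 0.05802586 0.        ]
mark W,S [269.35673312  49.23023434] [344.20155609 155.65228072]
30 [256.46597631  52.93188904] [341.07386648 157.0428021 ]
34 [259.33030734  51.27568589] [341.98621573 156.02741209]
38 [262.87512313  49.59114091] [342.98962271 155.10897813]
40 [264.9099076   48.74378304] [343.52424998 154.68782444]
42 [267.12260075  47.89645064] [344.08011047 154.29290718]
```

View pics/w11.png

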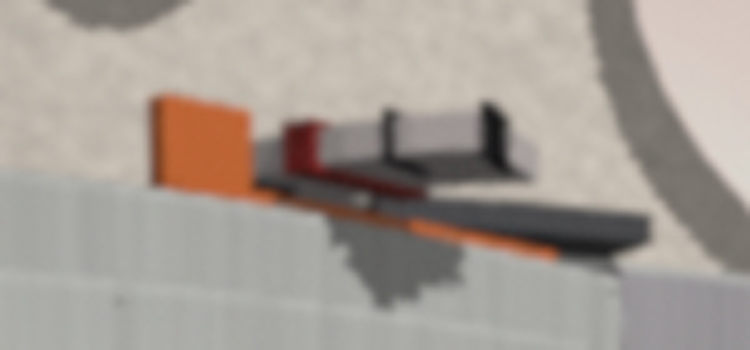

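View pics/s11.png

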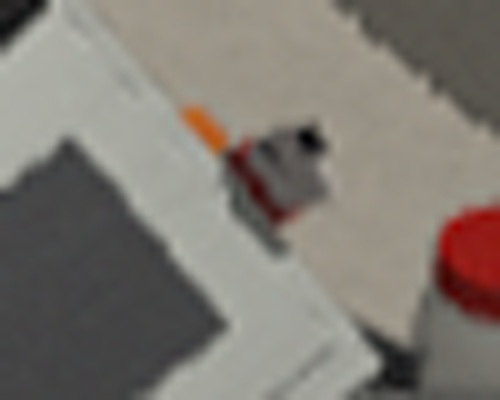

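```bash
cat > m.py <<'E'
from h import *
yaw=np.radians(19.5);X=np.array([np.cos(yaw),np.sin(yaw),0]);Y=np.array([-X[1],X[0],0]);Z=np.array([0,0,1.])
C=np.array([.4618,.0163,0])+.125*X; H=C+.04*X+.152*Z
def P(rr,a,y=.135): a=np.radians(a); return H+y*Y+rr*(-np.cos(a)*X+np.sin(a)*Z)
E
python3 - <<'E'
from m import *
W=cam("wrist");S=cam("scene")
f=W["frame"].copy()
w=lambda p:tuple(((proj(W,p)-[310,20])*5).round().astype(int).tolist())
s=lambda p:tuple(((proj(S,p)-[340,150])*10).round().astype(int).tolist())
print("mark",w(P(.09,40)),s(P(.09,40)), "tick50",w(P(.09,50)),"60",w(P(.09,60)))
for a in (30,32,34,35,36,38,40): print(a,w(P(.094,a)),s(P(.094,a)))
st=r.read_state();g=st["tool_pos"]-[0,0,-.019];g=g-H;print("grip angle",np.degrees(np.arctan2(g[2],-g@X))-16.86,np.hypot(g[2],g@X), st["contact_force"])
E
```

```text
mark (311, 146) (237, 143) tick50 (396, 135) 60 (495, 129)
30 (224, 157) (203, 156)
32 (237, 154) (208, 151)
34 (250, 150) (213, 146)
35 (257, 149) (216, 144)
36 (264, 147) (218, 141)
38 (279, 144) (224, 137)
40 (294, 141) (230, 133)
grip angle 35.49380468699656 0.17780698691457503 [  0.93034511   5.50984773 -19.00894933]
```

```bash
python3 - <<'E'
from m import *
W=cam("wrist");S=cam("scene")
w=lambda p:tuple(((proj(W,p)-[310,20])*5).round().astype(int).tolist())
s=lambda p:tuple(((proj(S,p)-[340,150])*10).round().astype(int).tolist())
for a in (33,35,37):
  for rr in (.085,.094,.105,.115): print(a,rr,[ (w(P(rr,a,y)),s(P(rr,a,y))) for y in (.13,.139)])
E
```

```text
33 0.085 [((285, 189), (219, 175)), ((285, 137), (235, 164))]
33 0.094 [((243, 182), (202, 155)), ((242, 129), (217, 143))]
33 0.105 [((188, 173), (180, 129)), ((188, 118), (196, 118))]
33 0.115 [((136, 164), (161, 107)), ((135, 109), (177, 95))]
35 0.085 [((298, 187), (224, 171)), ((297, 134), (239, 160))]
35 0.094 [((256, 179), (207, 150)), ((256, 125), (222, 139))]
35 0.105 [((203, 169), (186, 124)), ((203, 114), (202, 113))]
35 0.115 [((152, 160), (167, 101)), ((152, 104), (183, 90))]
37 0.085 [((311, 185), (229, 167)), ((310, 132), (244, 156))]
37 0.094 [((271, 176), (212, 145)), ((270, 122), (228, 134))]
37 0.105 [((219, 165), (192, 119)), ((219, 110), (208, 108))]
37 0.115 [((169, 156), (174, 95)), ((169, 99), (190, 84))]
```

The radial plate of the pointer reads about 34.5°, while the projected red mark falls on the seen one at 40°. So another 5.4° is needed, about 13.4 mm back and 9.7 mm up.

```bash
python3 -m pendant '2.5 0 -2 0;2.6 0 -2 0;2.7 0 -1.9 0;2.8 0 -1.8 0;2.8 0 -1.7 0;0 0 0 0;0 0 0 0;0 0 0 0'
cat > look.py <<'E'
import sys
from m import *
W=cam("wrist");S=cam("scene");n=sys.argv[1]
cv2.imwrite(f"pics/w{n}.png",cv2.resize(W["frame"][10:80,300:450],None,fx=5,fy=5,interpolation=cv2.INTER_CUBIC));cv2.imwrite(f"pics/s{n}.png",cv2.resize(S["frame"][140:190,340:400],None,fx=10,fy=10,interpolation=cv2.INTER_CUBIC))
w=lambda p:tuple(((proj(W,p)-[300,10])*5).round().astype(int).tolist())
s=lambda p:tuple(((proj(S,p)-[340,140])*10).round().astype(int).tolist())
print("mark",w(P(.09,40)),s(P(.09,40)))
for a in (37,38,39,40,41,42):print(a,w(P(.094,a)),w(P(.115,a)),s(P(.094,a)),s(P(.115,a)))
st=r.read_state();f=st["contact_force"];print(st["time_s"],st["tool_pos"],f,st["opening"])
g=np.radians(56.9);h=f@X;print("tang",h*np.sin(g)+f[2]*np.cos(g),"rad out",-h*np.cos(g)+f[2]*np.sin(g))
E
python3 look.py 12
```

```text
time_s: 21.8
tool_pos: [0.5264, 0.0405, 0.2834]
tool_rot: [-0.0, 0.986, 0.169, -0.001]
contact_force: [-8.7, 4.2, -10.6]
opening: 0.0127
mark (274, 206) (237, 243)
37 (235, 206) (133, 187) (221, 239) (183, 189)
38 (242, 205) (141, 185) (224, 237) (186, 186)
39 (249, 203) (149, 183) (227, 235) (190, 183)
40 (257, 202) (158, 181) (230, 233) (193, 181)
41 (264, 200) (167, 178) (233, 231) (197, 178)
42 (272, 199) (177, 176) (236, 229) (200, 176)
21.9 [0.52642479 0.04054217 0.28342654] [-7.52502302  3.5686834  -9.13518284] 0.012773103101199994
tang -9.933081045703059 rad out -4.429539091864653
```

View pics/w12.png

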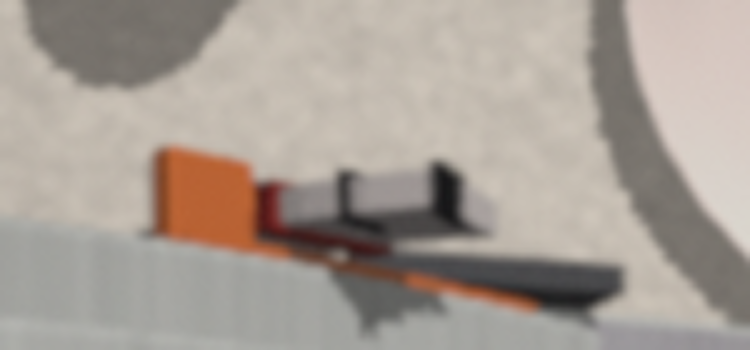

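View pics/s12.png

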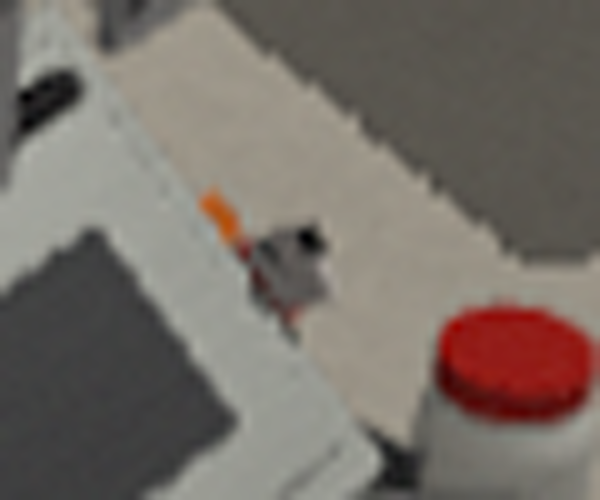

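The pointer plate now ends right at the red mark: its edge is at (252,205), with the mark at (268,205). Both the pictures and the TCP travel give about 40°. I'll hold still, check that it is steady and check the other things.

```bash
python3 -m pendant '0 0 0 0;0 0 0 0;0 0 0 0;0 0 0 0;0 0 0 0;0 0 0 0;0 0 0 0;0 0 0 0'
python3 look.py 13; python3 - <<'E'
from m import *
S=cam("scene");T=cam("top");cv2.imwrite("pics/s14.png",S["frame"]);cv2.imwrite("pics/t14.png",T["frame"])
print(np.abs(r.read_state()["qvel"]).max())
E
```

```text
time_s: 22.9
tool_pos: [0.5264, 0.0406, 0.2834]
tool_rot: [-0.0, 0.986, 0.169, -0.001]
contact_force: [-8.3, 2.9, -9.5]
opening: 0.0124
mark (274, 206) (237, 243)
37 (235, 206) (133, 187) (221, 239) (183, 189)
38 (242, 205) (141, 185) (224, 237) (186, 186)
39 (249, 203) (149, 183) (227, 235) (190, 183)
40 (257, 202) (158, 181) (230, 233) (193, 181)
41 (264, 200) (167, 178) (233, 231) (197, 178)
42 (272, 199) (177, 176) (236, 229) (200, 176)
23.0 [0.52645732 0.04055165 0.28345028] [-8.46910161  3.98450073 -9.76253634] 0.012732998824341748
tang -10.904911468622993 rad out -4.54489403555754
0.0006340548702291794
```

View pics/s14.png

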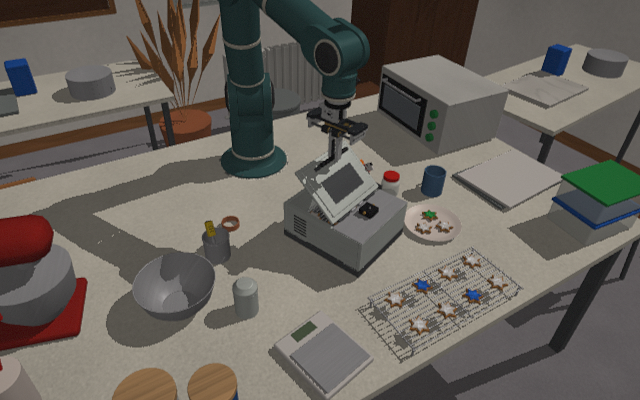

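View pics/t14.png

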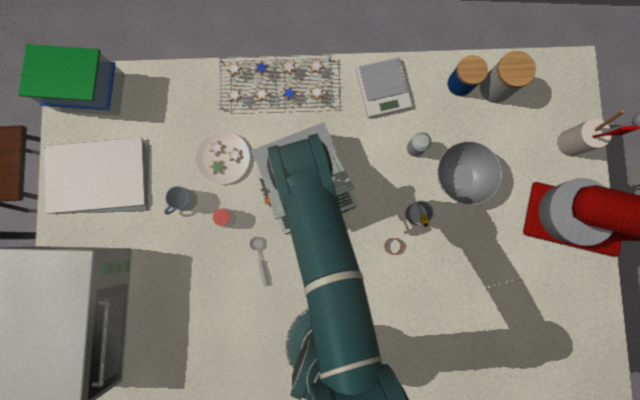

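View pics/w13.png

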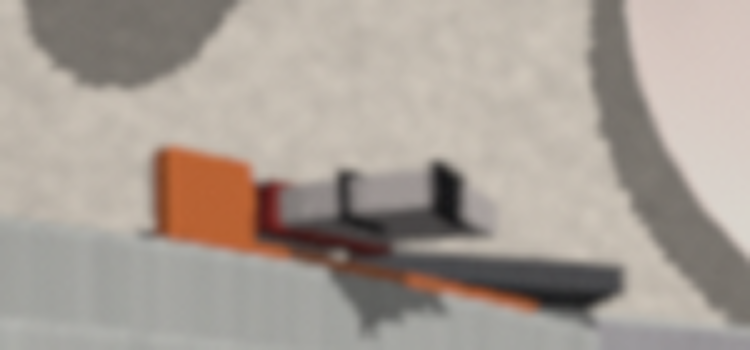

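Nothing has moved since the last look, and the bystanders, the pot at (420,213) and the probe at (424,220) are in place in the top view. I'm handing in.

```bash
python3 -c "
from workcell import r
print(r.hand_in()); s=r.read_state(); print(s['time_s'],s['tool_pos'],s['contact_force'],s['opening'])"
```

```text
the job is handed in; nothing more can be done
None
the job is handed in; nothing more can be done
```

I pulled the probe out of its port and stood it pin down in the rinse pot, where it leans on the rim. I then gripped the lid by its bar handle, raised it to the red mark, and handed in at about 23 s of the 59 s, still holding it there.

- **Lid angle:** The pointer's edge in the wrist picture reads about 39.3–40.4°. How far the tool travelled gives about 40.3°, so both agree with the mark at 40°.
- **Holding steady:** The tool position did not change by more than about 0.1 mm over the last second. The push along the lid's arc was about 10–11 N, close to the 9 N expected.
- **Other things:** In the final scene and top views the pot, jar, bowl, shaker, plate, cutter, spoon and mug stand where they were. I judged this by eye and did not re-measure them.
- **What disagreed:** On the way up my arc ran a few mm inside the handle's true path, and the wrist force rose to about 49 N. I eased outward, and the sideways part was about 5 N at the end. The top camera also read the probe and handle positions 4–6 mm short in x of the wrist camera, so I followed the wrist camera there.
- **After hand-in:** I could not read the state once the job was handed in, so these checks are from just before it.

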